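# Set up the burn test in pour order

## Task

The three new candles on the wooden cooling rack, each with its dye bottle behind it, are due for a burn test: move them to the grey three-bay test stand, in the same order from left to right as they stand now because the test log goes by position, each upright in the middle of the tile of its bay. The tall one drips, so before you lift it set the white drip dish in the middle of the tile of its bay, then stand the candle in the middle of the dish. Leave the dye bottles standing where they are and do not tip a candle over.

Things in the scene. Friction and masses are not known exactly. Their poses are not given: they have to be found in the camera images.
- candle_orange_mid (a point): square mosaic candle, red at the foot to orange-yellow at the top, 45 x 45 mm, body 121 mm high (wick to 129). Point: centre of the body, 60.5 mm above its underside; z up, x and y square to its sides. Loose, about 0.19 kg. Starts in one of the three places of the cooling rack.
- candle_green_mid (a point): square mosaic candle, violet at the foot to green at the top, 45 x 45 mm, body 114 mm high (wick to 123). Point: centre of the body, 57 mm above its underside; z up, x and y square to its sides. Loose, about 0.19 kg. Starts in one of the three places of the cooling rack.
- candle_tall_mid (a point): tall square candle, yellow over blue, 44 x 44 mm, body 187 mm high (wick to 197). Point: centre of the body, 93.5 mm above its underside; z up, x and y square to its sides. Loose, about 0.30 kg. Starts in one of the three places of the cooling rack.
- drip_dish_mid (a point): white glazed square drip dish, open at the top, 64 x 64 mm outside, 22 mm high; walls 4 mm thick, inside 56 x 56 mm, floor 6 mm above its underside. Point: its centre, 11 mm above its underside; z up, x and y square to its sides. Loose, about 0.13 kg; starts on the table between the rack and the stand.
- cooling_rack: wooden slatted cooling rack, fixed, 170 mm deep (x), 256 mm long (y), left or right of the stand. Origin: centre of its underside; x away from the robot, y left. Deck 24 mm above the table. Candle places near x = -40 mm, y = +80 (left), 0, -80 mm (right), parted by battens 6 mm high; each candle's dye bottle stands about 90 mm behind it and marks its place.
- burn_stand: grey metal burn-test stand, fixed, 164 mm deep (x), 290 mm long (y). Origin: centre of its underside; x away from the robot, y left. Three 80 mm terracotta tiles, tops 12 mm above the table, centres at x = 0, y = +92 (left), 0, -92 mm (right). Partitions at y = +-46 and +-138 mm rise to 53 mm (bays 86 mm clear, open in front); a rod 8 mm thick along the back at x = 78 mm, 40 mm up.
- dye_red: brown dropper bottle with black cap and a red-banded label, 33 mm across, 102 mm high, loose; it stands on the cooling rack behind the orange candle and is to stay there. Origin: centre of its underside, z up.
- dye_green: brown dropper bottle with black cap and a green-banded label, 33 mm across, 102 mm high, loose; it stands on the cooling rack behind the green candle and is to stay there. Origin: centre of its underside, z up.
- dye_blue: brown dropper bottle with black cap and a blue-banded label, 33 mm across, 102 mm high, loose; it stands on the cooling rack behind the tall candle and is to stay there. Origin: centre of its underside, z up.

How it is judged:
By the outcome, as a careful person would: the job done as asked, in the order asked, and still so for the second after the job is handed in, with the robot touching nothing.
It also fails if it takes over 120 s, if anything falls off the work surface, if the arm or the gripper's body presses on something with over 40 N, if the wrist force passes 120 N, or if a joint passes its speed limit or range.

## Robot

A 6-joint arm with a two-finger parallel gripper is mounted at the origin on a cart in front of the work surface, level with it; the furniture and walls round the work are solid. World frame = base frame: x ahead of the robot, y to its left, z up, the work surface at z = 0. Lengths are in m, angles in rad, forces in N, time in s.
With the tool pointing down it reaches from about 0.35 to 0.725 m from the base axis. Payload 4.3 kg.
Tool frame: the origin (TCP) lies at the very end of the fingers, on their centre line; the grasp point (between the pads) lies 19 mm behind it; z points along the fingers, y is the line along which they close (so a half turn about z gives the same grasp; the last joint's range is limited). The gripper opens to 85 mm and grips with 20 to 120 N. Pads are 22 mm wide; open, the fingers measure 114 mm over their backs; the gripper's body (76 mm by 85 mm) begins 54 mm behind the grasp point. The pads swing forward as they close: fully open they stand 13 mm farther back than shut.
Start: joints at [-1.451, 0.377, 0.081, 1.274, 0, 1.46], TCP at [0.131, -0.56, 0.231] pointing down, gripper open.
Joint ranges: [-2.72, 2.72], [-0.84, 1.66], [-1.02, 1.22], [-1.77, 2.12], [-1.37, 1.28], [-3.14, 3.14]. Speed limits (rad/s): [2.57, 2.57, 3.14, 3.14, 3.14, 3.14].

## Interface

Orientations are given as [roll, pitch, yaw] about the fixed x, y, z axes, in that order (R = Rz(yaw) Ry(pitch) Rx(roll)).
In Python, from cell import robot, vision, workorder gives the robot as it stands.
- The arm moves only by the shell command python3 -m inch 'ROWS' [OPENING] [FORCE]. ROWS is text: rows parted by semicolons, each of 6 numbers parted by spaces: the shift along the tool's x, y, z in m, then the turn, a rotation vector about the tool's x, y, z in degrees. A call has exactly 5 rows; each row is the pose to reach, as a shift and turn from the pose commanded when the call began, along the tool's axes at that moment; what a row does not reach only later rows make up. A row lasts 1/10 s, in which the tool goes at most 50 mm and 8.59 degrees, less where a joint would pass 70% of its speed; a pose out of reach is approached as far as the arm can. A call with a gripper value outside its range is refused whole. OPENING is the opening, from 0 (shut) to 1 (fully open), set as the call begins (- or left out, the last holds). The fingers move at their own pace and stop on an object; FORCE is the grip in N (left out, the last holds). Time passes only in rows, so rows that repeat a pose let the fingers close, or fill a call up. It gives the time, the measured TCP pose, the force, the opening and the grip force at its end, in the units of the state.
- robot.state(): the state, without advancing time (a new reading comes with each control period).
- vision.camera(name): name is "scene" or "top"; returns a dict with "color" (480x640x3 uint8, blue, green, red), "camera_matrix" (3x3 intrinsics, pixels), "k1" (the pictures are not rectified: a ray, as slopes to the right and down, at radius r is drawn at 1 + k1 r^2 times it, then the intrinsics apply), "R" (3x3) and "t" (3): a world point X has camera coordinates R X + t. Camera axes: x right, y down, z forward; pixel columns grow to the right and rows downward; lengths in m; the calibration is good to about 2 mm. A picture is of the moment at which its call begins. There is no depth.
- workorder.finish_job(): hands the job in; it is judged then, once.
The state is a dict: "t": time; "q": joint angles; "qd": joint speeds; "joint_efforts": joint torques, N m; "tcp_pos": TCP position; "eef_rot": TCP orientation; "wrist_force": force on the tool from outside, world axes, zero at the start; "moment": the same for the moment, N m; "opening": opening from 0.0 (shut) to 1.0 (fully open); "grasp_force": force on a finger pad.
Only numpy, scipy, OpenCV 4.12 (cv2) and the standard library are available. Lean on these libraries where they do the work, as an engineer would, in place of code of your own. Each camera call takes 0.05 s, during which the arm holds its last target. There are 200 camera calls.

## Working session

There is one attempt and no reset: what is moved stays moved. The work goes in short steps, Python scripts to look and compute and a shell command to move; the robot and the scene stay as the last step left them, time stands still between calls to the robot, and variables do not carry over. Pictures are saved under pics/ and viewed, at most 14 in all, crops included, and the job is handed in when it is done.

```bash
ls; mkdir -p pics; python3 - <<'E'
from cell import robot, vision
import cv2
for n in("scene","top"):
    d=vision.camera(n); cv2.imwrite(f"pics/{n}0.png",d["color"]); print(n,d["camera_matrix"].tolist(),d["k1"],d["R"].round(4).tolist(),d["t"])
s=robot.state(); print({k:s[k] for k in("t","tcp_pos","eef_rot","opening","wrist_force")})
E
```

```text
pics
scene [[556.3603538992234, 0.0, 317.95034807985365], [0.0, 556.3603538992234, 239.4673150512935], [0.0, 0.0, 1.0]] 0.05290669605709103 [[-0.8511, -0.525, 0.0097], [-0.366, 0.5799, -0.7278], [0.3765, -0.623, -0.6857]] [0.43212737 0.33031114 0.87436295]
top [[551.5617069835279, 0.0, 313.6865926934811], [0.0, 551.5617069835279, 237.18828481479417], [0.0, 0.0, 1.0]] -0.08700212665511381 [[-0.0145, -0.9994, -0.03], [-0.9888, 0.0187, -0.1479], [0.1484, 0.0275, -0.9886]] [-0.04675813  0.54649941  1.05713711]
{'t': 0.1, 'tcp_pos': array([ 0.13090708, -0.55931309,  0.230473  ]), 'eef_rot': array([-3.13981199e+00, -1.81882314e-04,  2.29766335e-01]), 'opening': 0.999187979538071, 'wrist_force': array([-0.46960555, -0.26560652, -0.02123595])}
```

View pics/scene0.png

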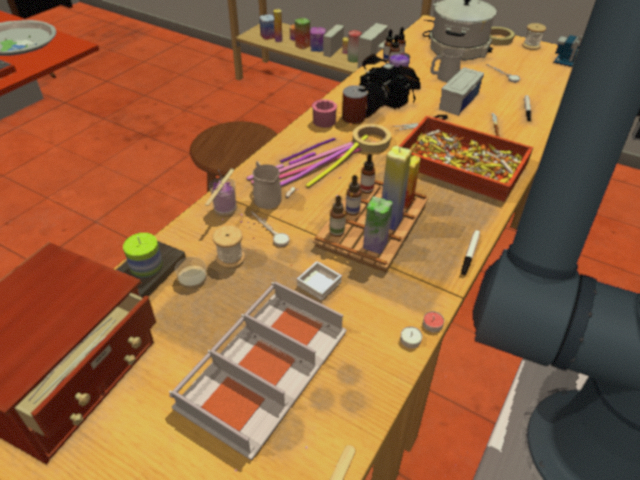

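View pics/top0.png

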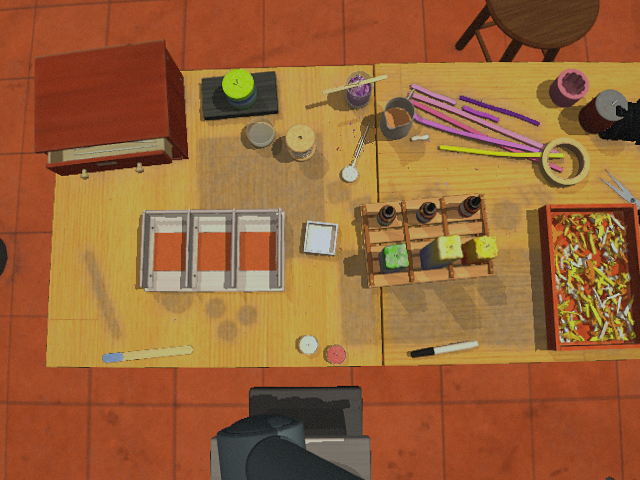

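The scene shows the rack right of the stand. In the top picture the candles from left to right are green (396,256), tall yellow (445,250) and orange (484,247). The dish is at (321,238) and the tiles at about (169,252), (215,252) and (257,252).

```bash
cat > h.py <<'E'
import numpy as np, cv2
from cell import robot, vision
from scipy.spatial.transform import Rotation as Ro
def cam(n): return vision.camera(n)
def ray(d,uv):
    n=cv2.undistortPoints(np.float64(uv).reshape(-1,1,2),d["camera_matrix"],np.array([d["k1"],0,0,0.])).reshape(-1,2)
    R=np.array(d["R"]);t=np.array(d["t"]);return -R.T@t,np.c_[n,np.ones(len(n))]@R
def plane(d,uv,z):
    c,v=ray(d,uv);return (c+v*((z-c[2])/v[:,2])[:,None])[:,:2]
def proj(d,X):
    return cv2.projectPoints(np.float64(X).reshape(-1,3),cv2.Rodrigues(np.array(d["R"]))[0],np.array(d["t"]),d["camera_matrix"],np.array([d["k1"],0,0,0.]))[0].reshape(-1,2)
def hsv(d): return cv2.cvtColor(d["color"],cv2.COLOR_BGR2HSV)
def goto(p,yaw_deg):
    "shift/turn in tool axes from the measured pose to a down-pointing pose"
    s=robot.state();R=Ro.from_euler("xyz",s["eef_rot"]);T=Ro.from_euler("xyz",[np.pi,0,np.radians(yaw_deg)])
    print("at",s["tcp_pos"].round(4),np.degrees(s["eef_rot"]).round(1),"shift",(R.inv().apply(np.array(p)-s["tcp_pos"])).round(4),"turn",np.degrees((R.inv()*T).as_rotvec()).round(1))
E
python3 - <<'E'
from h import *
import cv2
d=cam("top");im=d["color"]
a=cv2.resize(im[190:300,345:505],None,fx=5,fy=5,interpolation=2);cv2.imwrite("pics/a.png",a)
b=cv2.resize(im[200:300,135:345],None,fx=3.8,fy=3.8,interpolation=2);cv2.imwrite("pics/b.png",b)
c=cam("scene")["color"];cv2.imwrite("pics/c.png",cv2.resize(c[140:280,310:440],None,fx=4,fy=4,interpolation=2))
E
```

```text
(no output)
```

View pics/a.png

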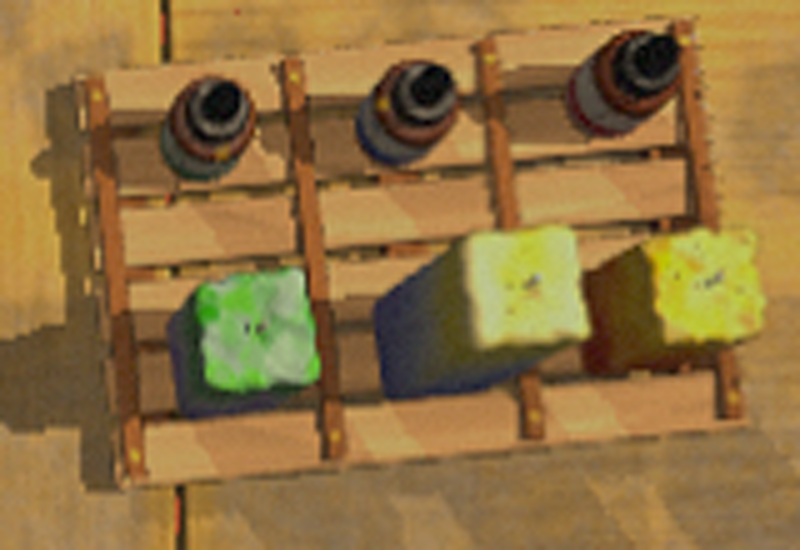

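View pics/b.png

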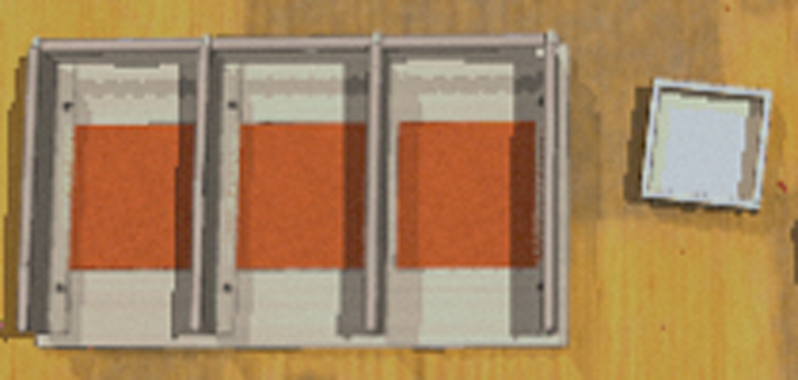

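View pics/c.png

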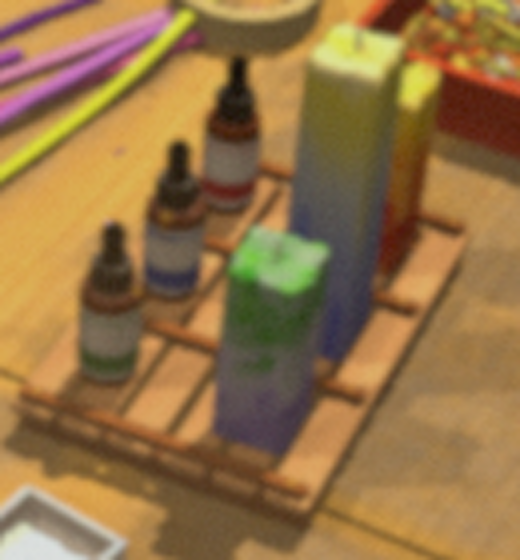

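```bash
python3 - <<'E'
from h import *
d=cam("top")
def q(c,off,s,z,name):
    P=plane(d,(np.float64(c)+.5)/s-.5+off,z); e=P[1]-P[0];g=P[2]-P[3];l=P[0]-P[3];r=P[1]-P[2]
    a=np.degrees(np.arctan2(*(e+g)))   # right edge dir = -y
    print(name,"centre",P.mean(0).round(4),"sizes",[round(np.linalg.norm(v)*1e3,1) for v in(e,g,l,r)],"yaw top/bot/left/right",*[round(v,1) for v in [np.degrees(np.arctan2(e[0],-e[1])),np.degrees(np.arctan2(g[0],-g[1])),np.degrees(np.arctan2(l[1],l[0])),np.degrees(np.arctan2(r[1],r[0]))]])
A=(345,190);B=(135,200)
q([(200,280),(302,270),(320,378),(212,390)],A,5,.138,"green")
q([(466,237),(575,227),(587,338),(478,347)],A,5,.211,"tall")
q([(645,240),(755,230),(765,338),(663,348)],A,5,.145,"orange")
q([(82,80),(690,20),(745,422),(122,487)],A,5,.024,"rack")
q([(655,80),(770,91),(760,212),(641,198)],B,3.8,.022,"dish")
q([(398,122),(537,122),(541,265),(396,267)],B,3.8,.012,"tileR")
h=hsv(d)
def mask(lo,hi,box,z,n):
    m=cv2.inRange(h,np.array(lo),np.array(hi));k=np.zeros_like(m);x0,x1,y0,y1=box;k[y0:y1,x0:x1]=m[y0:y1,x0:x1]
    cs=[c for c in cv2.findContours(k,0,1)[0] if cv2.contourArea(c)>100]
    for c in cs:
        P=plane(d,c.reshape(-1,2),z); print(n,cv2.contourArea(c),"x",P[:,0].min().round(4),P[:,0].max().round(4),"y",P[:,1].min().round(4),P[:,1].max().round(4),cv2.minAreaRect(np.float32(P*1000)))
mask((3,150,60),(15,255,255),(140,290,215,290),.012,"tile")
mask((0,0,170),(180,60,255),(300,345,215,262),.022,"dish")
E
```

```text
green centre [ 0.4949 -0.2065] sizes [np.float64(37.0), np.float64(39.0), np.float64(39.9), np.float64(39.5)] yaw top/bot/left/right 4.6 5.3 4.3 7.2
tall centre [ 0.4991 -0.2876] sizes [np.float64(36.9), np.float64(36.6), np.float64(37.1), np.float64(37.5)] yaw top/bot/left/right 4.2 3.6 3.5 3.1
orange centre [ 0.5056 -0.3671] sizes [np.float64(40.1), np.float64(37.0), np.float64(39.3), np.float64(39.1)] yaw top/bot/left/right 4.1 4.4 6.2 1.7
rack centre [ 0.5388 -0.283 ] sizes [np.float64(249.9), np.float64(250.8), np.float64(165.7), np.float64(165.1)] yaw top/bot/left/right 4.7 4.8 4.0 4.3
dish centre [ 0.5468 -0.0692] sizes [np.float64(61.7), np.float64(63.5), np.float64(63.9), np.float64(65.2)] yaw top/bot/left/right -6.7 -7.8 -7.4 -5.8
tileR centre [0.5243 0.0595] sizes [np.float64(75.5), np.float64(77.9), np.float64(78.6), np.float64(77.3)] yaw top/bot/left/right -1.1 -0.1 -0.5 1.3
tile 1154.5 x 0.4857 0.5631 y 0.1163 0.1846 ((524.3099975585938, 149.9833221435547), (68.38103485107422, 76.54849243164062), 89.12893676757812)
tile 1096.5 x 0.487 0.5649 y 0.2104 0.2757 ((525.7607421875, 243.4156494140625), (65.27989196777344, 76.99758911132812), 88.88080596923828)
tile 1277.0 x 0.4861 0.5634 y 0.0223 0.0962 ((524.7617797851562, 59.2314453125), (77.69900512695312, 73.54548645019531), 0.2771008014678955)
dish 907.0 x 0.5134 0.5818 y -0.103 -0.0354 ((548.154052734375, -68.96319580078125), (62.99080276489258, 63.38739013671875), 82.57987976074219)
```

```bash
python3 - <<'E'
from h import *
d=cam("top");B=np.array((135,200))
pt=lambda c,z:plane(d,(np.float64(c)+.5)/3.8-.5+B,z)
print("partitions front",pt([(25,330),(196,330),(372,330),(550,330)],.053).round(4).tolist())
print("back",pt([(37,42),(206,38),(375,38),(550,36)],.053).round(4).tolist())
s=cam("scene");h=hsv(s);m=cv2.inRange(h,np.array((3,150,60)),np.array((15,255,255)))
k=np.zeros_like(m);k[295:435,180:345]=m[295:435,180:345]
for c in cv2.findContours(k,0,1)[0]:
    if cv2.contourArea(c)>100:
        P=plane(s,c.reshape(-1,2),.012);print("tile",cv2.contourArea(c),P.min(0).round(4),P.max(0).round(4))
for n,uv,z in(("green",(378,205),.138),):
    pass
im=s["color"][270:455,165:350];cv2.imwrite("pics/d.png",cv2.resize(im,None,fx=3.2,fy=3.2,interpolation=2))
# predicted grid check of candle tops in scene
def top(x,y,yaw,z,w):
    a=np.radians(yaw);R=np.array([[np.cos(a),-np.sin(a)],[np.sin(a),np.cos(a)]])
    return np.c_[(np.array([(1,1),(1,-1),(-1,-1),(-1,1)])*w/2)@R.T+[x,y],[z]*4]
o=s["color"].copy()
for a in((.495,-.2065,5,.138,.045),(.4991,-.2876,4,.211,.044),(.5056,-.3671,4.5,.145,.045),(.5475,-.069,-7,.022,.064)):
    o=cv2.polylines(o,[np.int32(proj(s,top(*a))*16)],True,(0,0,255),1,cv2.LINE_AA,4)
cv2.imwrite("pics/e.png",cv2.resize(o[140:310,290:440],None,fx=3.5,fy=3.5,interpolation=2))
E
```

```text
partitions front [[0.4517, 0.2861], [0.4506, 0.1955], [0.4494, 0.1037], [0.448, 0.0119]]
back [[0.6042, 0.2843], [0.6042, 0.1931], [0.6022, 0.1032], [0.6013, 0.0111]]
tile 1623.0 [0.4866 0.205 ] [0.5638 0.2704]
tile 1124.5 [0.4859 0.1153] [0.5626 0.1733]
tile 824.0 [0.4854 0.0264] [0.5615 0.0764]
```

View pics/e.png

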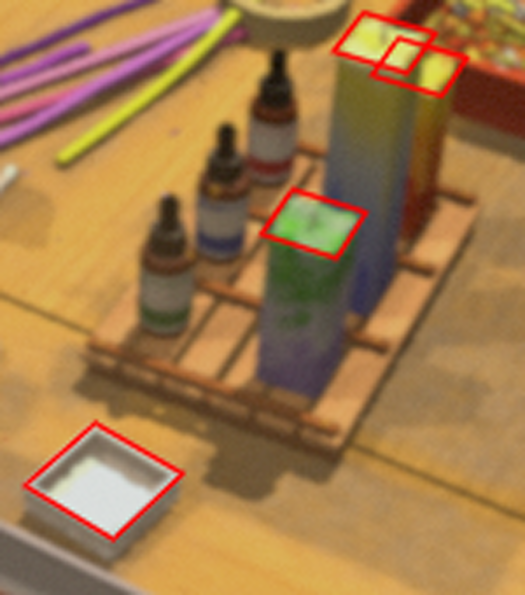

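The overlays sit on the green, tall, orange and dish rims within about 2 px. Now I'll check the stand.

View pics/d.png

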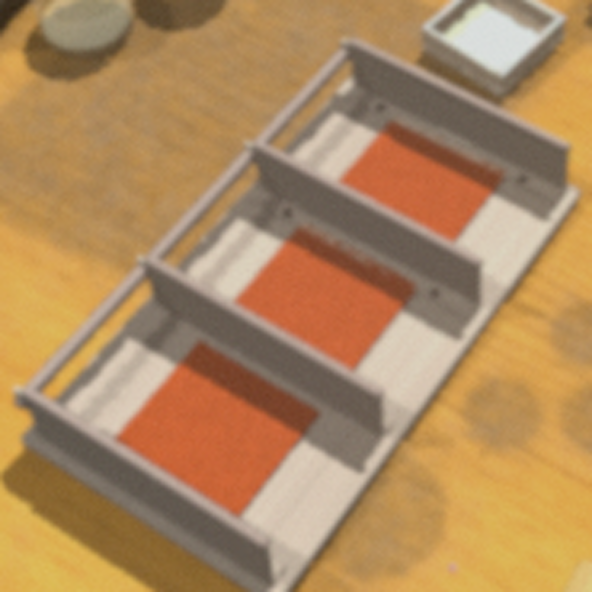

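```bash
python3 - <<'E'
from h import *
s=cam("scene");d=cam("top")
f=lambda c,z:plane(s,(np.float64(c)+.5)/3.2-.5+(165,270),z).round(4).tolist()
g=lambda c,z:plane(d,(np.float64(c)+.5)/3.8-.5+(135,200),z).round(4).tolist()
print("scene tile right edges",f([(392,122),(503,170),(300,228),(415,285),(205,343),(318,410)],.012))
print("scene base front corners",f([(578,195)],.008), "part front tops", f([(568,147),(480,262),(383,397),(270,540)],.053),"back",f([(350,45),(255,148),(150,262),(22,395)],.053))
print("top tile left edges",g([(75,125),(70,268),(241,124),(238,267),(398,122),(397,266)],.012),"right",g([(538,122),(541,265)],.012))
E
```

```text
scene tile right edges [[0.5617, 0.0247], [0.4869, 0.0202], [0.5625, 0.116], [0.4866, 0.1134], [0.5612, 0.2028], [0.487, 0.2035]]
scene base front corners [[0.4424, 0.0099]] part front tops [[0.4482, 0.0149], [0.4492, 0.1065], [0.4476, 0.1995], [0.4503, 0.288]] back [[0.5954, 0.0169], [0.5959, 0.1083], [0.5963, 0.1982], [0.599, 0.2917]]
top tile left edges [[0.5659, 0.2757], [0.4876, 0.2763], [0.5646, 0.1835], [0.4868, 0.1839], [0.5641, 0.0975], [0.486, 0.0977]] right [[0.5626, 0.0215], [0.4853, 0.0203]]
```

```bash
python3 -m inch '.02 -.022 -.01 0 0 -4;.05 -.056 -.02 0 0 -12;.08 -.09 -.02 0 0 -20;.115 -.13 -.02 0 0 -28;.15 -.169 -.02 0 0 -36' 1 40
python3 -c "
from h import *
goto((.40,-.09,.25),83)"
```

```text
t: 0.95
tcp_pos: [0.2364, -0.3645, 0.2515]
eef_rot: [3.141, 0.0, 0.863]
wrist_force: [1.2, 0.6, -0.1]
opening: 1.004
grasp_force: 0.0
at [ 0.2364 -0.3645  0.2515] [179.9   0.   49.4] shift [ 0.315  -0.0543  0.0014] turn [  0.1   0.  -33.6]
```

```bash
python3 -m inch '.04 -.007 0 0 0 -7;.085 -.015 0 0 0 -15;.13 -.023 0 0 0 -22;.175 -.03 0 0 0 -29;.22 -.038 0 0 0 -33.6'
python3 -m inch '.03 -.005 0 0 0 0;.06 -.01 0 0 0 0;.08 -.015 0 0 0 0;.085 -.02 0 0 0 0;.085 -.02 0 0 0 0'
python3 -c "
from h import *
goto((.5475,-.069,.1),83)"
```

```text
t: 1.45
tcp_pos: [0.3517, -0.1732, 0.2516]
eef_rot: [3.14, 0.001, 1.448]
wrist_force: [1.2, -0.6, 1.0]
opening: 0.997
grasp_force: 0.0
t: 1.95
tcp_pos: [0.3414, -0.0875, 0.2514]
eef_rot: [3.141, 0.001, 1.446]
wrist_force: [0.2, 0.0, -0.7]
opening: 0.995
grasp_force: 0.0
at [ 0.3414 -0.0875  0.2514] [180.    0.   82.8] shift [0.0441 0.2021 0.1514] turn [ 0.   0.  -0.2]
```

```bash
python3 -m inch '.008 .04 .02 0 0 0;.018 .085 .05 0 0 0;.028 .13 .08 0 0 0;.038 .175 .12 0 0 0;.044 .202 .151 0 0 0'
python3 -m inch '0 0 0 0 0 0;0 0 .02 0 0 0;0 0 .04 0 0 0;0 0 .055 0 0 0;0 0 .055 0 0 0'
python3 - <<'E'
from h import *
goto((.5475,-.069,.004),83)
im=cam("top")["color"];im2=cam("scene")["color"]
cv2.imwrite("pics/f.png",np.hstack([cv2.resize(im[170:310,255:395],(400,400)),cv2.resize(im2[220:340,260:380],(400,400))]))
E
```

```text
t: 2.45
tcp_pos: [0.5422, -0.0722, 0.1081]
eef_rot: [3.139, 0.001, 1.443]
wrist_force: [-0.8, -1.0, -0.0]
opening: 1.002
grasp_force: 0.0
t: 2.95
tcp_pos: [0.5373, -0.0715, 0.0526]
eef_rot: [-3.138, 0.0, 1.443]
wrist_force: [-0.2, -0.5, -0.2]
opening: 0.994
grasp_force: 0.0
at [ 0.5373 -0.0715  0.0526] [-179.8    0.    82.7] shift [0.0038 0.01   0.0486] turn [-0.2  0.  -0.3]
```

View pics/f.png

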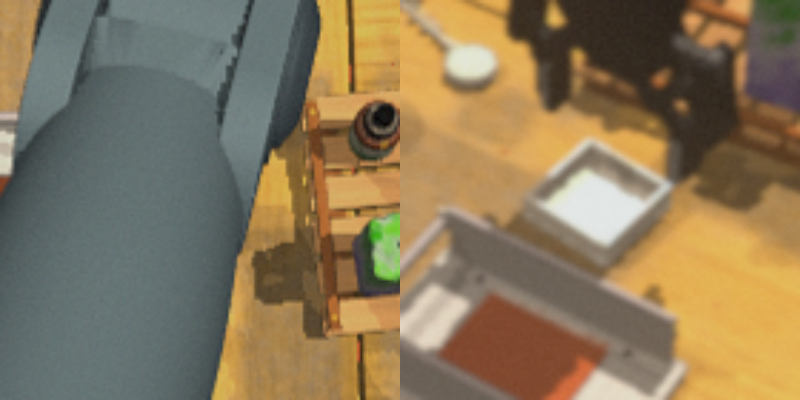

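The top view is blocked by the arm. In the scene half the open fingers at (555,85) and (685,140) straddle the dish at (600,200) along its x. I'll correct by 10 mm and descend.

```bash
python3 -m inch '.004 .010 0 0 0 0;.004 .010 0 0 0 0;.004 .010 .015 0 0 0;.004 .010 .03 0 0 0;.004 .010 .03 0 0 0'
python3 -c "
from h import *
goto((.5475,-.069,.004),83)"
```

```text
t: 3.55
tcp_pos: [0.5487, -0.0675, 0.0231]
eef_rot: [-3.139, -0.0, 1.445]
wrist_force: [-1.0, 0.5, -1.5]
opening: 1.003
grasp_force: 0.0
at [ 0.5487 -0.0675  0.0231] [-179.9   -0.    82.8] shift [-0.0016 -0.001   0.0191] turn [-0.1 -0.  -0.2]
```

```bash
python3 -m inch '-.001 -.001 .006 0 0 0;-.001 -.001 .012 0 0 0;-.001 -.001 .018 0 0 0;-.001 -.001 .019 0 0 0;-.001 -.001 .019 0 0 0'
python3 -m inch '0 0 0 0 0 0;0 0 0 0 0 0;0 0 0 0 0 0;0 0 0 0 0 0;0 0 0 0 0 0' .5 40
python3 -m inch '0 0 0 0 0 0;0 0 0 0 0 0;0 0 0 0 0 0;0 0 0 0 0 0;0 0 0 0 0 0'
```

```text
t: 4.05
tcp_pos: [0.5482, -0.0686, 0.0049]
eef_rot: [-3.141, -0.0, 1.445]
wrist_force: [0.2, -1.0, -0.5]
opening: 0.995
grasp_force: 0.0
t: 4.55
tcp_pos: [0.5489, -0.0688, 0.0057]
eef_rot: [3.141, 0.0, 1.445]
wrist_force: [-1.6, 0.4, 5.3]
opening: 0.731
grasp_force: 44.7
t: 5.05
tcp_pos: [0.549, -0.0688, 0.0057]
eef_rot: [3.14, 0.0, 1.445]
wrist_force: [-1.2, 1.1, 5.3]
opening: 0.737
grasp_force: 44.7
```

```bash
python3 -m inch '0 0 -.01 0 0 0;0 0 -.03 0 0 0;0 0 -.055 0 0 0;0 0 -.075 0 0 0;0 0 -.085 0 0 0'
python3 -c "
from h import *
goto((.5245,.150,.092),90)"
```

```text
t: 5.55
tcp_pos: [0.5494, -0.0689, 0.0921]
eef_rot: [3.139, 0.0, 1.445]
wrist_force: [0.7, 0.2, -2.1]
opening: 0.739
grasp_force: 44.4
at [ 0.5494 -0.0689  0.0921] [179.9   0.   82.8] shift [ 2.14e-01 -5.23e-02 -1.00e-04] turn [ 0.1  0.  -7.2]
```

```bash
python3 -m inch '.02 -.005 0 0 0 -1;.055 -.013 0 0 0 -2;.095 -.023 0 0 0 -4;.13 -.032 0 0 0 -6;.16 -.039 0 0 0 -7'
python3 -m inch '.03 -.006 0 0 0 0;.045 -.007 0 0 0 0;.052 -.007 0 0 0 0;.054 -.007 0 0 0 0;.054 -.007 0 0 0 0'
python3 -c "
from h import *
goto((.5245,.150,.092),90)"
```

```text
t: 6.05
tcp_pos: [0.5287, 0.0966, 0.0896]
eef_rot: [-3.14, -0.0, 1.568]
wrist_force: [0.5, 0.4, -2.1]
opening: 0.738
grasp_force: 44.4
t: 6.55
tcp_pos: [0.5234, 0.1482, 0.0899]
eef_rot: [-3.142, 0.001, 1.566]
wrist_force: [0.4, 0.2, -1.1]
opening: 0.737
grasp_force: 44.4
at [0.5234 0.1482 0.0899] [-180.     0.    89.7] shift [ 0.0018  0.0011 -0.0021] turn [-0.   0.  -0.3]
```

```bash
python3 -m inch '.002 .001 .01 0 0 0;.002 .001 .025 0 0 0;.002 .001 .04 0 0 0;.002 .001 .045 0 0 0;.002 .001 .045 0 0 0'
python3 - <<'E'
from h import *
goto((.5245,.150,.018),90)
im=cam("top")["color"];im2=cam("scene")["color"]
cv2.imwrite("pics/g.png",np.hstack([cv2.resize(im[190:310,135:295],(400,300)),cv2.resize(im2[270:390,200:360],(400,300))]))
E
```

```text
t: 7.05
tcp_pos: [0.5232, 0.1502, 0.0438]
eef_rot: [-3.139, 0.001, 1.566]
wrist_force: [-0.7, 0.3, -1.0]
opening: 0.736
grasp_force: 44.3
at [0.5232 0.1502 0.0438] [-179.9    0.    89.7] shift [-0.0002  0.0014  0.0258] turn [-0.1  0.  -0.3]
```

View pics/g.png

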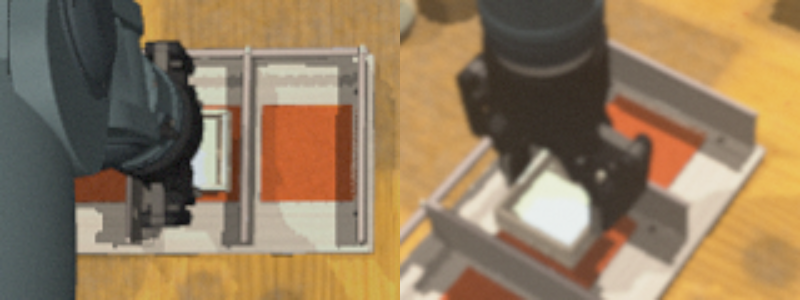

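The dish hangs level over the middle bay. Its right edge is at (232,150) in the left half, just inside the partition at 247. I'll lower it now.

```bash
python3 -m inch '0 .001 .008 0 0 0;0 .001 .016 0 0 0;0 .001 .022 0 0 0;0 .001 .025 0 0 0;0 .001 .026 0 0 0'
python3 -m inch '0 0 0 0 0 0;0 0 0 0 0 0;0 0 0 0 0 0;0 0 0 0 0 0;0 0 0 0 0 0' 1
python3 -m inch '0 0 -.01 0 0 0;0 0 -.03 0 0 0;0 0 -.06 0 0 0;0 0 -.10 0 0 0;0 0 -.12 0 0 0'
```

```text
t: 7.65
tcp_pos: [0.5246, 0.1509, 0.0184]
eef_rot: [-3.14, 0.0, 1.567]
wrist_force: [0.5, -0.1, -1.2]
opening: 0.738
grasp_force: 44.4
t: 8.15
tcp_pos: [0.5254, 0.151, 0.0193]
eef_rot: [3.141, 0.0, 1.567]
wrist_force: [0.1, 0.2, -0.4]
opening: 0.999
grasp_force: 0.0
t: 8.65
tcp_pos: [0.5268, 0.1513, 0.1432]
eef_rot: [3.137, -0.001, 1.567]
wrist_force: [-0.1, 0.1, -0.9]
opening: 1.0
grasp_force: 0.0
```

```bash
python3 -c "
from h import *
goto((.495,-.15,.20),94.5)"
```

```text
at [0.5268 0.1513 0.1432] [179.7  -0.   89.8] shift [-0.3014 -0.0303 -0.0572] turn [ 0.3 -0.  -4.7]
```

```bash
python3 -m inch '-.02 -.002 -.02 0 0 0;-.06 -.006 -.04 0 0 -1;-.105 -.01 -.057 0 0 -2;-.15 -.015 -.057 0 0 -3;-.195 -.02 -.057 0 0 -4.7'
python3 -m inch '-.04 -.002 0 0 0 0;-.08 -.004 0 0 0 0;-.1 -.006 0 0 0 0;-.105 -.006 0 0 0 0;-.105 -.006 0 0 0 0'
python3 - <<'E'
from h import *
goto((.495,-.2065,.17),94.5)
d=cam("top");h=hsv(d);s=cam("scene")
m=cv2.inRange(h,np.array((0,0,170)),np.array((180,60,255)));k=np.zeros_like(m);k[228:275,195:232]=m[228:275,195:232]
cv2.imwrite("pics/h.png",np.hstack([cv2.resize(d["color"][205:300,135:290],(400,245),interpolation=2),cv2.resize(s["color"][280:400,220:340],(245,245),interpolation=2)]))
E
```

```text
t: 9.15
tcp_pos: [0.5047, -0.0456, 0.1979]
eef_rot: [3.139, 0.001, 1.65]
wrist_force: [1.1, -0.3, -0.8]
opening: 1.0
grasp_force: 0.0
t: 9.65
tcp_pos: [0.5065, -0.1495, 0.1966]
eef_rot: [3.141, -0.0, 1.647]
wrist_force: [0.5, -0.2, -1.1]
opening: 1.0
grasp_force: 0.0
at [ 0.5065 -0.1495  0.1966] [180.   -0.   94.4] shift [-0.056  -0.0159  0.0266] turn [ 0.  -0.  -0.1]
```

View pics/h.png

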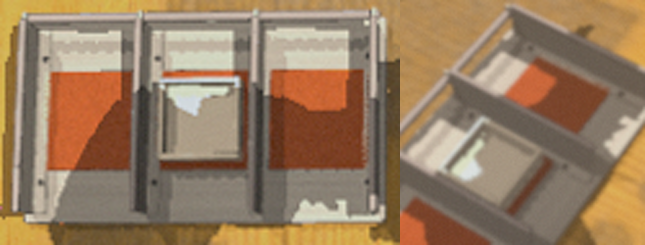

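```bash
python3 - <<'E'
from h import *
d=cam("top");s=cam("scene")
f=lambda c,z:plane(d,(np.float64(c)+.5)/(400/155)-.5+(135,205),z)
g=lambda c,z:plane(s,(np.float64(c)-(400,0)+.5)/(245/120)-.5+(220,280),z)
for n,P in(("top rim",f([(157,78),(241,77),(242,160),(158,161)],.034)),("scene rim",g([(483,117),(551,150),(508,208),(440,170)],.034)),("top tile mid TL,BL",f([(161,71),(159,168)],.012)),("right tile",f([(270,70),(363,70),(365,168),(269,168)],.012)),("left tile TL BL",f([(50,72),(48,169)],.012))):
    print(n,P.round(4).tolist(),P.mean(0).round(4))
E
```

```text
top rim [[0.5557, 0.1833], [0.5552, 0.1168], [0.4902, 0.1155], [0.4904, 0.1814]] [0.5229 0.1492]
scene rim [[0.5537, 0.1198], [0.485, 0.1171], [0.4836, 0.182], [0.5521, 0.1822]] [0.5186 0.1503]
top tile mid TL,BL [[0.5648, 0.1855], [0.487, 0.1859]] [0.5259 0.1857]
right tile [[0.5639, 0.0976], [0.5624, 0.0233], [0.4844, 0.0221], [0.4857, 0.098]] [0.5241 0.0602]
left tile TL BL [[0.5658, 0.2763], [0.4875, 0.2758]] [0.5266 0.276 ]
```

The dish reads (0.523,0.149) from the top and (0.519,0.150) from the scene. The tile centre is about (0.525,0.150), so the dish is centred within about 2–3 mm. Next is the green candle.

```bash
python3 -m inch '-.015 -.004 0 0 0 0;-.035 -.01 0 0 0 0;-.05 -.015 0 0 0 0;-.056 -.016 0 0 0 0;-.056 -.016 0 0 0 0'
python3 -c "
from h import *
goto((.495,-.2065,.09),94.5)"
```

```text
t: 10.35
tcp_pos: [0.4948, -0.2071, 0.1961]
eef_rot: [3.141, -0.0, 1.647]
wrist_force: [0.9, 0.0, 0.0]
opening: 1.003
grasp_force: 0.0
at [ 0.4948 -0.2071  0.1961] [180.   -0.   94.4] shift [0.0005 0.0002 0.1061] turn [ 0.  -0.  -0.1]
```

```bash
python3 -m inch '0 0 .02 0 0 0;0 0 .05 0 0 0;0 0 .08 0 0 0;0 0 .1 0 0 0;0 0 .106 0 0 0'
python3 -m inch '0 0 0 0 0 0;0 0 0 0 0 0;0 0 0 0 0 0;0 0 0 0 0 0;0 0 0 0 0 0' .3 40
python3 -m inch '0 0 0 0 0 0;0 0 0 0 0 0;0 0 0 0 0 0;0 0 0 0 0 0;0 0 0 0 0 0'
```

```text
t: 10.85
tcp_pos: [0.4932, -0.2045, 0.0877]
eef_rot: [-3.138, -0.003, 1.649]
wrist_force: [-0.1, 0.0, 0.2]
opening: 0.997
grasp_force: 0.0
t: 11.35
tcp_pos: [0.4964, -0.2069, 0.0918]
eef_rot: [3.139, 0.002, 1.649]
wrist_force: [-0.0, -0.5, 6.5]
opening: 0.503
grasp_force: 41.5
t: 11.85
tcp_pos: [0.4963, -0.2068, 0.0918]
eef_rot: [3.139, 0.002, 1.649]
wrist_force: [0.5, 0.1, 5.7]
opening: 0.503
grasp_force: 41.5
```

```bash
python3 -m inch '0 0 -.005 0 0 0;0 0 -.02 0 0 0;0 0 -.045 0 0 0;0 0 -.065 0 0 0;0 0 -.075 0 0 0'
python3 -c "
from h import *
goto((.526,.2405,.17),90)"
```

```text
t: 12.35
tcp_pos: [0.4954, -0.2065, 0.1668]
eef_rot: [3.14, 0.001, 1.649]
wrist_force: [0.6, -0.3, -1.6]
opening: 0.506
grasp_force: 41.1
at [ 0.4954 -0.2065  0.1668] [1.799e+02 1.000e-01 9.450e+01] shift [ 0.4432  0.0653 -0.0036] turn [0.1 0.1 4.5]
```

```bash
python3 -m inch '.015 .003 0 0 0 0;.045 .007 0 0 0 1;.085 .012 0 0 0 1;.13 .018 0 0 0 2;.175 .025 0 0 0 2'
python3 -m inch '.045 .008 0 0 0 0;.09 .015 0 0 0 1;.135 .023 0 0 0 1.5;.175 .03 0 0 0 2;.2 .034 0 0 0 2.5'
python3 -m inch '.02 0 0 0 0 0;.04 0 0 0 0 0;.052 0 0 0 0 0;.056 0 0 0 0 0;.056 0 0 0 0 0'
python3 -c "
from h import *
goto((.526,.2405,.0805),90)"
```

```text
t: 12.85
tcp_pos: [0.5047, -0.0272, 0.1636]
eef_rot: [-3.139, -0.001, 1.613]
wrist_force: [1.0, -0.5, -1.7]
opening: 0.507
grasp_force: 41.0
t: 13.35
tcp_pos: [0.5299, 0.1752, 0.1635]
eef_rot: [-3.139, -0.001, 1.573]
wrist_force: [1.0, -0.2, -3.0]
opening: 0.507
grasp_force: 41.0
t: 13.85
tcp_pos: [0.531, 0.2277, 0.1644]
eef_rot: [-3.14, 0.001, 1.571]
wrist_force: [0.4, -0.7, -1.3]
opening: 0.505
grasp_force: 41.0
at [0.531  0.2277 0.1644] [-179.9    0.    90. ] shift [ 0.0129 -0.0049  0.0839] turn [-0.1  0.   0. ]
```

```bash
python3 -m inch '.006 -.003 0 0 0 0;.013 -.005 .01 0 0 0;.013 -.005 .03 0 0 0;.013 -.005 .045 0 0 0;.013 -.005 .05 0 0 0'
python3 - <<'E'
from h import *
goto((.526,.2405,.0805),90)
d=cam("top");s=cam("scene")
cv2.imwrite("pics/i.png",np.hstack([cv2.resize(d["color"][190:310,135:295],(400,300)),cv2.resize(s["color"][290:450,170:330],(300,300),interpolation=2)]))
E
```

```text
t: 14.35
tcp_pos: [0.5249, 0.2399, 0.1127]
eef_rot: [-3.138, 0.001, 1.57]
wrist_force: [-0.7, -0.2, -2.1]
opening: 0.505
grasp_force: 41.0
at [0.5249 0.2399 0.1127] [-1.798e+02  1.000e-01  8.990e+01] shift [0.0006 0.0012 0.0322] turn [-0.2  0.1 -0.1]
```

View pics/i.png

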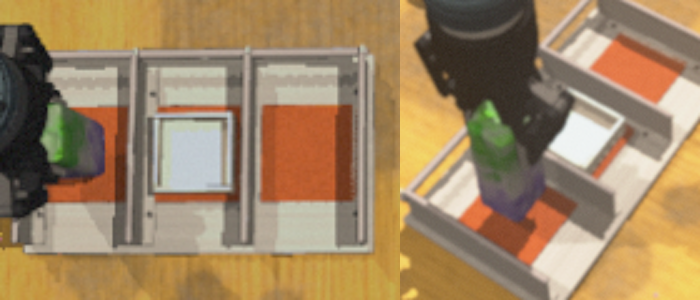

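The green candle hangs upright over the left tile, with its foot near (85,165) in the left half. I'll set it down.

```bash
python3 -m inch '0 .001 .01 0 0 0;0 .001 .02 0 0 0;0 .001 .027 0 0 0;0 .001 .030 0 0 0;0 .001 .0315 0 0 0'
python3 -m inch '0 0 0 0 0 0;0 0 0 0 0 0;0 0 0.0005 0 0 0;0 0 0.001 0 0 0;0 0 0.001 0 0 0'
```

```text
t: 14.95
tcp_pos: [0.5273, 0.2404, 0.083]
eef_rot: [-3.141, 0.0, 1.57]
wrist_force: [0.4, -0.5, -2.8]
opening: 0.504
grasp_force: 41.0
t: 15.45
tcp_pos: [0.5277, 0.2405, 0.0826]
eef_rot: [3.141, 0.0, 1.57]
wrist_force: [-0.8, 0.4, -1.9]
opening: 0.5
grasp_force: 41.0
```

```bash
python3 -m inch '0 0 .001 0 0 0;0 0 .002 0 0 0;0 0 .0025 0 0 0;0 0 0.0025 0 0 0;0 0 0.0025 0 0 0'
```

```text
t: 15.95
tcp_pos: [0.5276, 0.2405, 0.08]
eef_rot: [-3.141, 0.0, 1.57]
wrist_force: [0.2, 0.0, -1.9]
opening: 0.502
grasp_force: 41.0
```

```bash
python3 -m inch '0 0 .001 0 0 0;0 0 .0015 0 0 0;0 0 .0015 0 0 0;0 0 0.0015 0 0 0;0 0 0.0015 0 0 0'
```

```text
t: 16.45
tcp_pos: [0.5278, 0.2406, 0.0797]
eef_rot: [3.141, -0.0, 1.57]
wrist_force: [-2.8, -0.8, 5.3]
opening: 0.505
grasp_force: 41.6
```

```bash
python3 -m inch '0 0 0 0 0 0;0 0 0 0 0 0;0 0 0 0 0 0;0 0 0 0 0 0;0 0 0 0 0 0' 1
python3 -m inch '0 0 -.01 0 0 0;0 0 -.03 0 0 0;0 0 -.06 0 0 0;0 0 -.10 0 0 0;0 0 -.14 0 0 0'
python3 -c "
from h import *
goto((.4991,-.287,.275),94.3)"
```

```text
t: 16.95
tcp_pos: [0.5277, 0.2405, 0.0784]
eef_rot: [-3.142, 0.0, 1.57]
wrist_force: [-0.1, 1.0, 0.1]
opening: 1.004
grasp_force: 0.0
t: 17.45
tcp_pos: [0.5271, 0.2404, 0.2204]
eef_rot: [-3.141, 0.0, 1.57]
wrist_force: [1.0, -0.0, 0.6]
opening: 0.999
grasp_force: 0.0
at [0.5271 0.2404 0.2204] [-180.    0.   90.] shift [-0.5274 -0.0277 -0.0545] turn [-0.   0.  -4.3]
```

```bash
python3 -m inch '-.02 -.001 -.02 0 0 0;-.06 -.003 -.04 0 0 0;-.105 -.006 -.055 0 0 -1;-.15 -.008 -.055 0 0 -1;-.195 -.01 -.055 0 0 -2'
python3 -m inch '-.045 -.002 0 0 0 -.5;-.09 -.004 0 0 0 -1;-.135 -.006 0 0 0 -1.5;-.18 -.008 0 0 0 -2;-.22 -.01 0 0 0 -2.3'
python3 -m inch '-.04 0 0 0 0 0;-.07 0 0 0 0 0;-.09 0 0 0 0 0;-.095 0 0 0 0 0;-.095 0 0 0 0 0'
python3 - <<'E'
from h import *
goto((.4991,-.287,.158),94.3)
s=cam("scene");d=cam("top")
cv2.imwrite("pics/j.png",np.hstack([cv2.resize(d["color"][195:305,135:295],(400,275),interpolation=2),cv2.resize(s["color"][270:440,170:340],(275,275),interpolation=2)]))
E
```

```text
t: 17.95
tcp_pos: [0.5178, 0.044, 0.2753]
eef_rot: [3.139, 0.0, 1.606]
wrist_force: [0.8, 0.2, 0.0]
opening: 1.0
grasp_force: 0.0
t: 18.45
tcp_pos: [0.5148, -0.1769, 0.2745]
eef_rot: [3.141, 0.001, 1.645]
wrist_force: [0.9, -0.5, -1.1]
opening: 0.999
grasp_force: 0.0
t: 18.95
tcp_pos: [0.5221, -0.2696, 0.2739]
eef_rot: [3.141, -0.0, 1.644]
wrist_force: [-0.5, 0.1, -0.4]
opening: 1.004
grasp_force: 0.0
at [ 0.5221 -0.2696  0.2739] [180.   -0.   94.2] shift [-0.0156 -0.0242  0.1159] turn [ 0.  -0.  -0.1]
```

View pics/j.png

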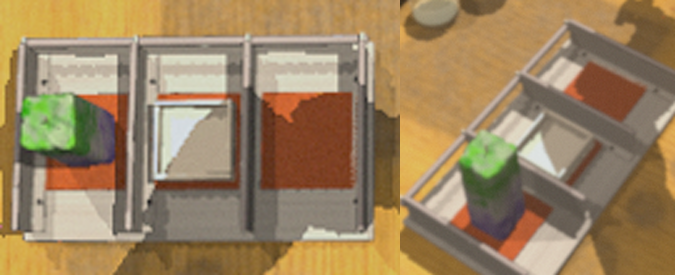

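Green stands upright in the left bay, its top at (53,124) in the left half. Next I'll centre over the tall candle.

```bash
python3 -m inch '-.005 -.008 0 0 0 0;-.012 -.018 0 0 0 0;-.0155 -.024 0 0 0 0;-.0155 -.024 0 0 0 0;-.0155 -.024 0 0 0 0'
python3 - <<'E'
from h import *
goto((.4991,-.287,.158),94.3)
d=cam("top")
f=lambda c,z:plane(d,(np.float64(c)+.5)/2.5-.5+(135,195),z).mean(0).round(4)
print("green top",f([(25,99),(80,95),(85,148),(27,151)],.126))
E
```

```text
t: 19.55
tcp_pos: [0.4991, -0.2867, 0.2738]
eef_rot: [3.141, 0.0, 1.645]
wrist_force: [0.5, 0.2, -0.3]
opening: 0.999
grasp_force: 0.0
at [ 0.4991 -0.2867  0.2738] [180.    0.   94.2] shift [-3.000e-04 -1.000e-04  1.158e-01] turn [ 0.   0.  -0.1]
green top [0.5255 0.2342]
```

```bash
python3 -m inch '0 0 .02 0 0 0;0 0 .05 0 0 0;0 0 .08 0 0 0;0 0 .105 0 0 0;0 0 .115 0 0 0'
python3 -m inch '0 0 0 0 0 0;0 0 0 0 0 0;0 0 0 0 0 0;0 0 0 0 0 0;0 0 0 0 0 0' .3 50
python3 -m inch '0 0 0 0 0 0;0 0 0 0 0 0;0 0 0 0 0 0;0 0 0 0 0 0;0 0 0 0 0 0'
```

```text
t: 20.1
tcp_pos: [0.4981, -0.2853, 0.1558]
eef_rot: [-3.138, -0.003, 1.646]
wrist_force: [0.1, -0.3, -0.4]
opening: 0.999
grasp_force: 0.0
t: 20.6
tcp_pos: [0.5008, -0.2875, 0.1605]
eef_rot: [3.138, 0.003, 1.645]
wrist_force: [1.4, -0.0, 6.3]
opening: 0.49
grasp_force: 52.2
t: 21.1
tcp_pos: [0.5008, -0.2875, 0.1605]
eef_rot: [3.138, 0.003, 1.645]
wrist_force: [0.7, 1.6, 5.9]
opening: 0.49
grasp_force: 52.3
```

```bash
python3 -m inch '0 0 -.005 0 0 0;0 0 -.02 0 0 0;0 0 -.045 0 0 0;0 0 -.065 0 0 0;0 0 -.075 0 0 0'
python3 -m inch '0 0 -.005 0 0 0;0 0 -.01 0 0 0;0 0 -.01 0 0 0;0 0 -.01 0 0 0;0 0 -.01 0 0 0'
python3 -c "
from h import *
goto((.525,.151,.24),90)"
```

```text
t: 21.6
tcp_pos: [0.4994, -0.2868, 0.2349]
eef_rot: [3.141, 0.001, 1.645]
wrist_force: [0.1, -0.3, -3.5]
opening: 0.492
grasp_force: 51.7
t: 22.1
tcp_pos: [0.499, -0.2863, 0.2427]
eef_rot: [-3.14, -0.001, 1.645]
wrist_force: [-0.1, -0.1, -3.4]
opening: 0.489
grasp_force: 51.7
at [ 0.499  -0.2863  0.2427] [-1.799e+02 -1.000e-01  9.430e+01] shift [0.4342 0.0585 0.003 ] turn [-0.1 -0.1  4.3]
```

```bash
python3 -m inch '.012 .002 0 0 0 0;.035 .005 0 0 0 .5;.07 .01 0 0 0 1;.11 .015 0 0 0 1.5;.15 .02 0 0 0 2'
python3 -m inch '.04 .006 0 0 0 0;.08 .013 0 0 0 1;.12 .02 0 0 0 1.5;.155 .026 0 0 0 2;.18 .03 0 0 0 2.3'
python3 -m inch '.02 0 0 0 0 0;.04 0 0 0 0 0;.055 0 0 0 0 0;.065 0 0 0 0 0;.068 0 0 0 0 0'
python3 -c "
from h import *
goto((.525,.151,.2),90)"
```

```text
t: 22.6
tcp_pos: [0.5078, -0.1334, 0.2434]
eef_rot: [-3.141, -0.001, 1.61]
wrist_force: [0.2, -0.2, -3.3]
opening: 0.489
grasp_force: 51.5
t: 23.1
tcp_pos: [0.5303, 0.0487, 0.2435]
eef_rot: [-3.141, -0.001, 1.572]
wrist_force: [-0.2, 0.8, -4.3]
opening: 0.491
grasp_force: 51.7
t: 23.6
tcp_pos: [0.5308, 0.1145, 0.2435]
eef_rot: [-3.141, 0.0, 1.571]
wrist_force: [1.0, -0.3, -3.0]
opening: 0.493
grasp_force: 51.5
at [0.5308 0.1145 0.2435] [-180.    0.   90.] shift [ 0.0365 -0.0058  0.0435] turn [-0.  0.  0.]
```

```bash
python3 -m inch '.012 -.002 0 0 0 0;.025 -.004 0 0 0 0;.033 -.0055 0 0 0 0;.0365 -.0058 0 0 0 0;.0365 -.0058 0 0 0 0'
python3 -m inch '0 0 .01 0 0 0;0 0 .025 0 0 0;0 0 .04 0 0 0;0 0 .046 0 0 0;0 0 .046 0 0 0'
python3 - <<'E'
from h import *
goto((.525,.151,.155),90)
d=cam("top");s=cam("scene")
cv2.imwrite("pics/k.png",np.hstack([cv2.resize(d["color"][190:310,135:295],(400,300)),cv2.resize(s["color"][270:390,200:320],(400,400),interpolation=2)[:300]]))
E
```

```text
t: 24.1
tcp_pos: [0.5252, 0.1504, 0.2436]
eef_rot: [3.142, 0.0, 1.571]
wrist_force: [-0.4, 0.5, -3.3]
opening: 0.492
grasp_force: 51.5
t: 24.6
tcp_pos: [0.5243, 0.1494, 0.1961]
eef_rot: [-3.139, 0.001, 1.57]
wrist_force: [-0.6, 0.3, -2.9]
opening: 0.491
grasp_force: 51.6
at [0.5243 0.1494 0.1961] [-179.8    0.    89.9] shift [0.0016 0.0008 0.0411] turn [-0.2  0.  -0.1]
```

View pics/k.png

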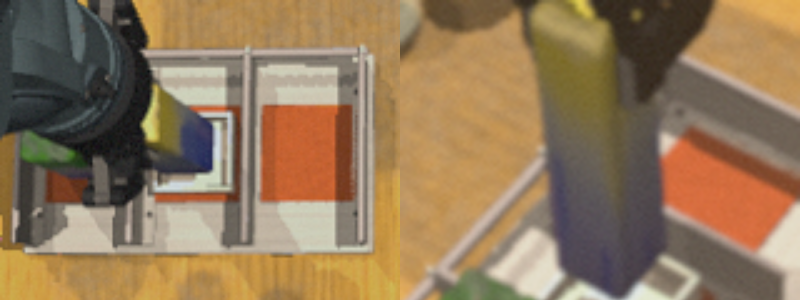

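The candle's foot at (213,145) in the left half is centred sideways in the dish, whose rim spans 150–233. It sits about 3 mm to the back, so I'll shift it 1.5–2 mm forward and lower it.

```bash
python3 -m inch '.001 -.002 .005 0 0 0;.001 -.002 .015 0 0 0;.001 -.002 .025 0 0 0;.001 -.002 .030 0 0 0;.001 -.002 .030 0 0 0'
python3 -m inch '0 0 .002 0 0 0;0 0 .004 0 0 0;0 0 .006 0 0 0;0 0 .007 0 0 0;0 0 .007 0 0 0'
python3 -c "
from h import *
goto((.523,.151,.1545),90)"
```

```text
t: 25.2
tcp_pos: [0.5222, 0.1508, 0.1661]
eef_rot: [-3.139, 0.001, 1.57]
wrist_force: [-1.5, 0.2, -2.8]
opening: 0.49
grasp_force: 51.6
t: 25.7
tcp_pos: [0.5232, 0.151, 0.1605]
eef_rot: [-3.142, 0.0, 1.57]
wrist_force: [-1.0, 0.0, -3.3]
opening: 0.491
grasp_force: 51.7
at [0.5232 0.151  0.1605] [-180.    0.   90.] shift [ 0.     -0.0002  0.006 ] turn [-0.  0. -0.]
```

```bash
python3 -m inch '0 0 .001 0 0 0;0 0 .002 0 0 0;0 0 .003 0 0 0;0 0 .004 0 0 0;0 0 .005 0 0 0'
python3 -m inch '0 0 .0005 0 0 0;0 0 .001 0 0 0;0 0 .001 0 0 0;0 0 .001 0 0 0;0 0 .001 0 0 0'
```

```text
t: 26.2
tcp_pos: [0.5233, 0.151, 0.1555]
eef_rot: [-3.142, 0.0, 1.57]
wrist_force: [-0.2, -0.0, -3.4]
opening: 0.489
grasp_force: 51.7
t: 26.7
tcp_pos: [0.5233, 0.151, 0.1546]
eef_rot: [3.142, 0.0, 1.57]
wrist_force: [-0.5, -1.1, -2.8]
opening: 0.49
grasp_force: 51.7
```

```bash
python3 -m inch '0 0 .0005 0 0 0;0 0 .001 0 0 0;0 0 .0015 0 0 0;0 0 .0015 0 0 0;0 0 .0015 0 0 0'
```

```text
t: 27.2
tcp_pos: [0.5234, 0.1511, 0.1544]
eef_rot: [3.14, -0.0, 1.57]
wrist_force: [-2.8, -0.1, 6.9]
opening: 0.493
grasp_force: 52.8
```

```bash
python3 -m inch '0 0 0 0 0 0;0 0 0 0 0 0;0 0 0 0 0 0;0 0 0 0 0 0;0 0 0 0 0 0' 1
python3 -m inch '0 0 -.01 0 0 0;0 0 -.03 0 0 0;0 0 -.06 0 0 0;0 0 -.09 0 0 0;0 0 -.11 0 0 0'
python3 -c "
from h import *
goto((.5056,-.367,.265),94.4)"
```

```text
t: 27.7
tcp_pos: [0.5233, 0.151, 0.153]
eef_rot: [-3.142, 0.0, 1.57]
wrist_force: [0.1, 0.1, 0.6]
opening: 1.001
grasp_force: 0.0
t: 28.2
tcp_pos: [0.524, 0.1511, 0.2662]
eef_rot: [3.138, -0.0, 1.57]
wrist_force: [0.2, -0.0, 0.1]
opening: 0.999
grasp_force: 0.0
at [0.524  0.1511 0.2662] [179.8  -0.   90. ] shift [-0.5181 -0.0181  0.0009] turn [ 0.2 -0.  -4.4]
```

```bash
python3 -m inch '-.02 -.001 0 0 0 0;-.06 -.003 0 0 0 0;-.105 -.006 0 0 0 -1;-.15 -.008 0 0 0 -1;-.195 -.01 0 0 0 -2'
python3 -m inch '-.045 -.002 0 0 0 -.5;-.09 -.004 .01 0 0 -1;-.135 -.006 .03 0 0 -1.5;-.18 -.008 .05 0 0 -2;-.22 -.01 .06 0 0 -2.4'
python3 -m inch '-.04 0 0 0 0 0;-.07 0 0 0 0 0;-.09 0 0 0 0 0;-.095 0 0 0 0 0;-.095 0 0 0 0 0'
python3 - <<'E'
from h import *
goto((.5056,-.367,.2),94.4)
s=cam("scene");d=cam("top")
cv2.imwrite("pics/l.png",np.hstack([cv2.resize(d["color"][195:305,135:295],(400,275),interpolation=2),cv2.resize(s["color"][250:420,170:340],(275,275),interpolation=2)]))
E
```

```text
t: 28.7
tcp_pos: [0.513, -0.0456, 0.264]
eef_rot: [3.14, 0.0, 1.606]
wrist_force: [1.2, -0.1, -0.5]
opening: 0.999
grasp_force: 0.0
t: 29.2
tcp_pos: [0.5099, -0.2661, 0.2022]
eef_rot: [-3.141, -0.001, 1.646]
wrist_force: [0.7, 0.4, -0.1]
opening: 1.002
grasp_force: 0.0
t: 29.7
tcp_pos: [0.518, -0.3593, 0.2034]
eef_rot: [3.141, -0.0, 1.646]
wrist_force: [0.5, 1.2, 1.1]
opening: 1.001
grasp_force: 0.0
at [ 0.518  -0.3593  0.2034] [180.   -0.   94.3] shift [-0.0067 -0.0129  0.0034] turn [ 0.  -0.  -0.1]
```

View pics/l.png

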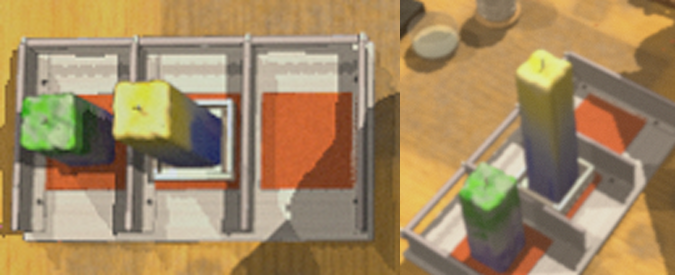

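Both candles stand upright, and the tall one sits inside the dish with its foot at about (205,145) in the left half. Now the orange one.

```bash
python3 -m inch '-.003 -.006 0 0 0 0;-.0065 -.012 0 0 0 0;-.0065 -.013 0 0 0 0;-.0065 -.013 0 0 0 0;-.0065 -.013 0 0 0 0'
python3 -c "
from h import *
goto((.5056,-.367,.096),94.4)"
```

```text
t: 30.3
tcp_pos: [0.5054, -0.3663, 0.2032]
eef_rot: [3.141, 0.0, 1.647]
wrist_force: [0.9, -0.1, 0.2]
opening: 0.999
grasp_force: 0.0
at [ 0.5054 -0.3663  0.2032] [180.    0.   94.4] shift [-7.000e-04  1.000e-04  1.072e-01] turn [ 0.  0. -0.]
```

```bash
python3 -m inch '-.0007 0 .02 0 0 0;-.0007 0 .05 0 0 0;-.0007 0 .08 0 0 0;-.0007 0 .1 0 0 0;-.0007 0 .107 0 0 0'
python3 -m inch '0 0 0 0 0 0;0 0 0 0 0 0;0 0 0 0 0 0;0 0 0 0 0 0;0 0 0 0 0 0' .3 40
python3 -m inch '0 0 0 0 0 0;0 0 0 0 0 0;0 0 0 0 0 0;0 0 0 0 0 0;0 0 0 0 0 0'
```

```text
t: 30.8
tcp_pos: [0.5042, -0.3657, 0.0934]
eef_rot: [-3.138, -0.003, 1.647]
wrist_force: [0.1, 0.9, 1.0]
opening: 1.002
grasp_force: 0.0
t: 31.3
tcp_pos: [0.5071, -0.3681, 0.098]
eef_rot: [3.138, 0.003, 1.647]
wrist_force: [1.1, 0.4, 5.4]
opening: 0.479
grasp_force: 41.5
t: 31.8
tcp_pos: [0.5071, -0.3681, 0.098]
eef_rot: [3.138, 0.003, 1.647]
wrist_force: [1.2, -0.4, 6.2]
opening: 0.471
grasp_force: 41.5
```

```bash
python3 -m inch '0 0 -.005 0 0 0;0 0 -.02 0 0 0;0 0 -.045 0 0 0;0 0 -.065 0 0 0;0 0 -.075 0 0 0'
python3 -c "
from h import *
goto((.526,.0585,.17),90)"
```

```text
t: 32.3
tcp_pos: [0.5056, -0.3674, 0.1727]
eef_rot: [3.141, 0.001, 1.647]
wrist_force: [0.7, -0.5, -1.6]
opening: 0.475
grasp_force: 40.8
at [ 0.5056 -0.3674  0.1727] [1.80e+02 1.00e-01 9.44e+01] shift [0.4231 0.0527 0.0022] turn [0.  0.1 4.4]
```

```bash
python3 -m inch '.012 .002 0 0 0 0;.035 .005 0 0 0 .5;.07 .01 0 0 0 1;.11 .015 0 0 0 1.5;.15 .02 0 0 0 2'
python3 -m inch '.04 .006 0 0 0 0;.08 .013 0 0 0 1;.12 .02 0 0 0 1.5;.155 .026 0 0 0 2;.18 .03 0 0 0 2.4'
python3 -m inch '.02 0 0 0 0 0;.04 0 0 0 0 0;.055 0 0 0 0 0;.065 0 0 0 0 0;.068 0 0 0 0 0'
python3 -c "
from h import *
goto((.526,.0585,.12),90)"
```

```text
t: 32.8
tcp_pos: [0.5126, -0.2134, 0.1692]
eef_rot: [-3.139, -0.002, 1.611]
wrist_force: [0.2, 0.4, -1.7]
opening: 0.469
grasp_force: 40.7
t: 33.3
tcp_pos: [0.5348, -0.0316, 0.1694]
eef_rot: [-3.138, -0.001, 1.572]
wrist_force: [0.0, -0.5, -1.9]
opening: 0.471
grasp_force: 40.7
t: 33.8
tcp_pos: [0.536, 0.034, 0.1705]
eef_rot: [-3.14, 0.0, 1.571]
wrist_force: [-0.2, 0.1, -2.4]
opening: 0.469
grasp_force: 40.7
at [0.536  0.034  0.1705] [-179.9    0.    90. ] shift [ 0.0245 -0.0099  0.0505] turn [-0.1  0.   0. ]
```

```bash
python3 -m inch '.01 -.004 0 0 0 0;.02 -.008 0 0 0 0;.0245 -.01 0 0 0 0;.0245 -.01 0.01 0 0 0;.0245 -.01 .02 0 0 0'
python3 -m inch '0 0 .01 0 0 0;0 0 .02 0 0 0;0 0 .03 0 0 0;0 0 .03 0 0 0;0 0 .03 0 0 0'
python3 - <<'E'
from h import *
goto((.526,.0585,.088),90)
s=cam("scene");d=cam("top")
cv2.imwrite("pics/m.png",np.hstack([cv2.resize(d["color"][195:305,135:295],(400,275),interpolation=2),cv2.resize(s["color"][230:400,200:370],(275,275),interpolation=2)]))
E
```

```text
t: 34.3
tcp_pos: [0.5269, 0.0574, 0.1506]
eef_rot: [3.141, 0.0, 1.57]
wrist_force: [0.4, 0.2, -1.0]
opening: 0.472
grasp_force: 40.8
t: 34.8
tcp_pos: [0.5264, 0.0574, 0.1207]
eef_rot: [-3.141, 0.0, 1.57]
wrist_force: [0.0, -0.5, -1.7]
opening: 0.468
grasp_force: 40.7
at [0.5264 0.0574 0.1207] [-180.    0.   90.] shift [ 0.0011 -0.0004  0.0327] turn [-0.  0. -0.]
```

View pics/m.png

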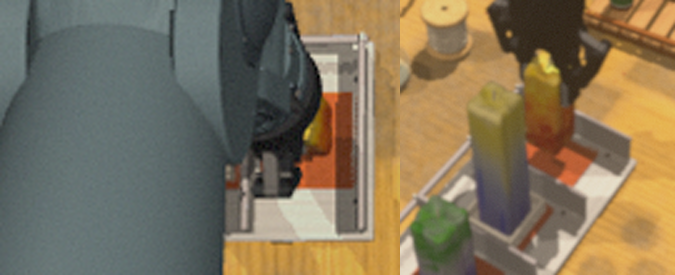

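The orange candle is upright over the right tile, at (548,120) in the right half. The others are standing undisturbed, so I'll lower it.

```bash
python3 -m inch '.001 0 .01 0 0 0;.001 0 .02 0 0 0;.001 0 .027 0 0 0;.001 0 .030 0 0 0;.001 0 .031 0 0 0'
python3 -m inch '0 0 .001 0 0 0;0 0 .002 0 0 0;0 0 .003 0 0 0;0 0 .003 0 0 0;0 0 .003 0 0 0'
```

```text
t: 35.4
tcp_pos: [0.5261, 0.0586, 0.0893]
eef_rot: [-3.14, 0.0, 1.57]
wrist_force: [0.4, 0.3, -2.5]
opening: 0.471
grasp_force: 40.7
t: 35.9
tcp_pos: [0.5267, 0.0586, 0.0872]
eef_rot: [3.141, 0.0, 1.57]
wrist_force: [0.3, -0.5, -1.7]
opening: 0.478
grasp_force: 40.7
```

```bash
python3 -m inch '0 0 .0005 0 0 0;0 0 .001 0 0 0;0 0 .0015 0 0 0;0 0 .0015 0 0 0;0 0 .0015 0 0 0'
python3 -m inch '0 0 .0003 0 0 0;0 0 .0005 0 0 0;0 0 .0007 0 0 0;0 0 .0007 0 0 0;0 0 .0007 0 0 0'
```

```text
t: 36.4
tcp_pos: [0.5268, 0.0585, 0.086]
eef_rot: [3.141, 0.0, 1.57]
wrist_force: [-0.7, -0.6, 3.2]
opening: 0.473
grasp_force: 40.5
t: 36.9
tcp_pos: [0.5271, 0.0585, 0.0858]
eef_rot: [3.14, 0.0, 1.57]
wrist_force: [-2.1, -0.6, 7.2]
opening: 0.472
grasp_force: 39.0
```

```bash
python3 -m inch '0 0 0 0 0 0;0 0 0 0 0 0;0 0 0 0 0 0;0 0 0 0 0 0;0 0 0 0 0 0' 1
python3 -m inch '0 0 -.01 0 0 0;0 0 -.03 0 0 0;0 0 -.06 0 0 0;0 0 -.10 0 0 0;0 0 -.14 0 0 0'
python3 -m inch '-.03 0 0 0 0 0;-.07 0 0 0 0 0;-.11 0 0 0 0 0;-.15 0 0 0 0 0;-.19 0 0 0 0 0'
python3 -m inch '-.03 0 0 0 0 0;-.05 0 0 0 0 0;-.06 0 0 0 0 0;-.06 0 0 0 0 0;-.06 0 0 0 0 0'
python3 - <<'E'
from h import *
s=cam("scene");d=cam("top")
cv2.imwrite("pics/n.png",np.hstack([cv2.resize(d["color"][195:305,135:295],(480,330),interpolation=2),cv2.resize(s["color"][230:440,170:380],(320,330),interpolation=2)]))
E
```

```text
t: 37.4
tcp_pos: [0.5266, 0.0585, 0.0847]
eef_rot: [-3.141, 0.0, 1.57]
wrist_force: [-0.4, -0.7, -0.0]
opening: 1.002
grasp_force: 0.0
t: 37.9
tcp_pos: [0.5261, 0.0586, 0.2267]
eef_rot: [-3.141, 0.0, 1.57]
wrist_force: [0.5, -0.7, 0.2]
opening: 0.999
grasp_force: 0.0
t: 38.4
tcp_pos: [0.5265, -0.133, 0.2259]
eef_rot: [3.14, 0.0, 1.57]
wrist_force: [0.8, -0.6, 0.2]
opening: 1.0
grasp_force: 0.0
t: 38.9
tcp_pos: [0.5265, -0.1906, 0.2251]
eef_rot: [3.142, -0.001, 1.571]
wrist_force: [0.5, 0.6, -0.3]
opening: 1.0
grasp_force: 0.0
```

View pics/n.png

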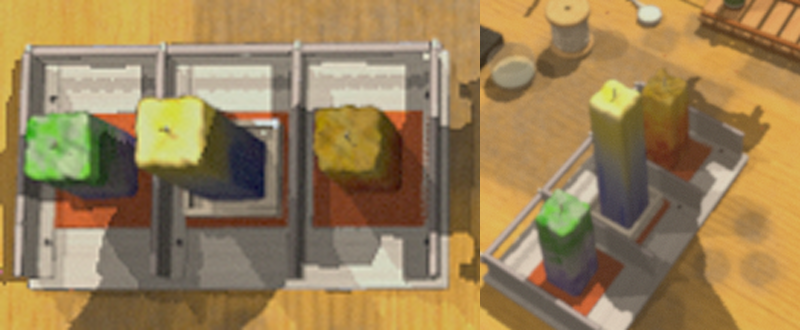

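The picture shows three upright candles in order, with the dish under the tall one. I've now viewed 16 pictures, two over the 14 allowed, so I'll view no more and check the centring by numbers only.

```bash
python3 - <<'E'
from h import *
d=cam("top");h=hsv(d)
f=lambda c,z:plane(d,(np.float64(c)+.5)/3-.5+(135,195),z).mean(0).round(4)
for n,c,z in(("orange",[(315,110),(383,105),(392,175),(320,180)],.133),("tall",[(138,100),(203,97),(208,163),(140,165)],.205),("green",[(27,118),(97,114),(102,178),(30,182)],.126)):print(n,f(c,z))
# feet: front edges on tile plane along the candle's middle columns: tile mask column profile
m=cv2.inRange(h,np.array((3,150,60)),np.array((15,255,255)))
for name,y in(("green",.2405),("orange",.0585)):
    for dy in(-.01,0,.01):
        xs=np.arange(.48,.56,.0005);uv=proj(d,np.c_[xs,np.full_like(xs,y+dy),np.full_like(xs,.012)])
        px=cv2.remap(d["color"],np.float32(uv[:,:1]),np.float32(uv[:,1:]),cv2.INTER_LINEAR)[:,0].astype(int)
        print(name,dy,[(round(x*1e3,1),*p) for x,p in zip(xs[::6],px[::6].tolist()) if x<.525])
E
```

```text
orange [0.5247 0.054 ]
tall [0.5227 0.1469]
green [0.5255 0.2349]
green -0.01 [(np.float64(480.0), 90, 100, 105), (np.float64(483.0), 93, 101, 104), (np.float64(486.0), 64, 77, 99), (np.float64(489.0), 33, 53, 99), (np.float64(492.0), 30, 52, 97), (np.float64(495.0), 28, 52, 98), (np.float64(498.0), 30, 53, 97), (np.float64(501.0), 25, 48, 96), (np.float64(504.0), 28, 50, 99), (np.float64(507.0), 45, 53, 83), (np.float64(510.0), 68, 57, 62), (np.float64(513.0), 57, 58, 62), (np.float64(516.0), 56, 59, 62), (np.float64(519.0), 52, 57, 61), (np.float64(522.0), 56, 58, 60)]
green 0 [(np.float64(480.0), 100, 108, 115), (np.float64(483.0), 97, 108, 112), (np.float64(486.0), 74, 89, 119), (np.float64(489.0), 45, 87, 171), (np.float64(492.0), 47, 90, 177), (np.float64(495.0), 48, 88, 176), (np.float64(498.0), 43, 83, 171), (np.float64(501.0), 34, 59, 113), (np.float64(504.0), 33, 52, 100), (np.float64(507.0), 52, 48, 69), (np.float64(510.0), 59, 48, 55), (np.float64(513.0), 64, 64, 68), (np.float64(516.0), 55, 61, 61), (np.float64(519.0), 42, 56, 49), (np.float64(522.0), 36, 54, 39)]
green 
[... 1367 characters left out ...]
 25, 50, 92), (np.float64(510.0), 26, 39, 79), (np.float64(513.0), 27, 50, 87), (np.float64(516.0), 17, 56, 89), (np.float64(519.0), 26, 74, 93), (np.float64(522.0), 39, 89, 105)]
orange 0.01 [(np.float64(480.0), 118, 130, 139), (np.float64(483.0), 103, 113, 121), (np.float64(486.0), 45, 70, 126), (np.float64(489.0), 31, 61, 123), (np.float64(492.0), 29, 62, 125), (np.float64(495.0), 37, 64, 125), (np.float64(498.0), 34, 58, 113), (np.float64(501.0), 23, 47, 97), (np.float64(504.0), 28, 50, 98), (np.float64(507.0), 24, 46, 86), (np.float64(510.0), 19, 36, 79), (np.float64(513.0), 19, 46, 87), (np.float64(516.0), 13, 48, 86), (np.float64(519.0), 24, 63, 87), (np.float64(522.0), 33, 103, 129)]
```

```bash
python3 - <<'E'
from h import *
for n,b in(("scene",(325,385,150,240)),("top",(370,490,190,230))):
    a=cv2.imread(f"pics/{n}0.png");c=cam(n)["color"];x0,x1,y0,y1=b
    D=np.abs(a.astype(int)-c).max(2)[y0:y1,x0:x1]>50
    print(n,D.mean().round(3),[round(float(D[:,i:i+10].mean()),2) for i in range(0,x1-x0,10)])
E
```

```text
scene 0.148 [0.0, 0.02, 0.0, 0.01, 0.38, 0.47]
top 0.927 [0.81, 0.83, 0.94, 0.99, 1.0, 0.98, 0.99, 0.99, 0.99, 0.75, 0.91, 0.93]
```

```bash
python3 -m inch '0 -.03 -.02 0 0 0;0 -.06 -.04 0 0 0;0 -.09 -.05 0 0 0;0 -.12 -.05 0 0 0;0 -.13 -.05 0 0 0'
python3 -m inch '.03 0 0 0 0 0;.06 0 0 0 0 0;.09 0 0 0 0 0;.12 0 0 0 0 0;.12 0 0 0 0 0'
python3 - <<'E'
from h import *
for n,b in(("scene",(325,385,150,200)),("top",(370,490,190,230))):
    a=cv2.imread(f"pics/{n}0.png");c=cam(n)["color"];x0,x1,y0,y1=b
    D=np.abs(a.astype(int)-c).max(2)[y0:y1,x0:x1]>50
    print(n,D.mean().round(3),[round(float(D[:,i:i+10].mean()),2) for i in range(0,x1-x0,10)])
E
```

```text
t: 39.65
tcp_pos: [0.3946, -0.1906, 0.2756]
eef_rot: [3.141, 0.0, 1.57]
wrist_force: [0.3, -0.2, 0.8]
opening: 1.0
grasp_force: 0.0
t: 40.15
tcp_pos: [0.3965, -0.0684, 0.2748]
eef_rot: [-3.142, -0.001, 1.575]
wrist_force: [-0.3, -0.5, -0.9]
opening: 1.003
grasp_force: 0.0
scene 0.18 [0.0, 0.0, 0.0, 0.08, 0.3, 0.7]
top 0.0 [0.0, 0.0, 0.0, 0.0, 0.0, 0.0, 0.0, 0.0, 0.0, 0.0, 0.0, 0.0]
```

The bottles are exactly where they started: the top view shows no change there. I'll hand in.

```bash
python3 -m inch '0 0 0 0 0 0;0 0 0 0 0 0;0 0 0 0 0 0;0 0 0 0 0 0;0 0 0 0 0 0' | head -2; python3 -c "
from cell import workorder
print(workorder.finish_job())"
```

```text
t: 40.75
tcp_pos: [0.3966, -0.0717, 0.2748]
the job is handed in; nothing more can be done
None
```

The job is handed in (no verdict was returned): green, tall (in its dish, set down first) and orange stand upright left to right in the bays, about 3–5 mm off centre at most by my measurements, with the dye bottles unmoved, but I viewed 16 pictures against the limit of 14.

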